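Open the ratchet shelf stop beside the tea tin

TASK

The adjustable shelf stop stands closed beside the tea tin. Press its red release button all the way down (it stays down by itself), then push the sliding jaw back along its bar, away from the tin, until it is fully home at the end of the bar. Use only the fingertips or the outside of the fingers, do not force the mechanism, and leave the tin and everything else on the board where it stands.

Things in the scene. Friction and masses are not known exactly. Their poses are not given: they have to be found in the camera images.
- stop: Adjustable shelf stop, fixed on an 18 mm thick white board (top at z = 18 mm). Origin: on the board, under the bar's middle. Its y axis runs along the bar, z up. Steel bar 360 mm long, 22 mm wide, top 43 mm above the board; a dark foot 56 x 20 x 46 mm at either end (y = -190, +190 mm). A jaw on the bar opens towards -y; a ratchet blocks it that way (after 10 mm at most) until released.
- carriage_top (a point): Centre of the top of the jaw's blue carriage, 60 mm wide (x), 100 mm long (y), 61 mm above the board. On its +y end stands the aluminium jaw plate, 6 mm thick, reaching 95 mm above the board and from x = -115 to +40 mm about the bar's middle line. Moves with the jaw.
- fence_top (a point): Middle of the top edge of the fixed dark fence plate at the +y end of the stop: 100 mm wide (x), 6 mm thick, 85 mm high, standing beside the bar on its -x side, 72 mm from the bar's middle line.
- release_top (a point): Centre of the top of the red round release button (28 mm diameter) on top of the blue carriage, over the bar's middle line, 60 mm to the -y side of the jaw plate's +y face; it stands 12 mm proud of the carriage and travels 8 mm straight down. Moves with the jaw and the button.
- jaw_push (a point): Point on the +y face of the aluminium jaw plate (the face that looks at the fence and the tin) where it may be pushed: 10 mm to the +x side of the bar's middle line, 80 mm above the board, 15 mm below the plate's top edge. Above the bar on this side there is free space; push towards the stop's -y. Moves with the jaw.
- release (a joint): Travel of the release button in m: 0 = up (ratchet locked), 0.008 = fully down (ratchet free, from about 0.006). Takes about 4 to 6 N and stays where it is left.
- jaw (a joint): Travel of the jaw in m, growing as it opens towards the stop's -y: 0 = nearest the fence, 0.215 = fully home against the rubber buffer at the -y end of the bar. Starts between 0.035 and 0.095. With the ratchet free it slides with about 2 N of friction plus 12 N per m/s, and stays where it is left.
- tin: Stainless tea tin with a screw lid, 66 mm diameter, 84 mm high, loose, standing in front of the bar between fence and jaw plate. Origin at the centre of its underside. Leave alone.
- bowl: Empty white ceramic bowl, 110 mm diameter, 50 mm high, loose, in front of the -y end of the bar, clear of the jaw's way. Origin at the centre of its underside. Leave alone.
- stopper: Green glass carafe stopper, 44 mm diameter, 64 mm high, loose, behind the bar. Origin at the centre of its underside. Leave alone.
- mug: Blue mug, 80 mm diameter, 80 mm high, loose, at one side of the board. Origin at the centre of its underside. Leave alone.
- jar: Amber glass jar, 68 mm diameter, 100 mm high, loose, at one side of the board. Origin at the centre of its underside. Leave alone.
- canister: Green canister, 72 mm diameter, 90 mm high, loose, at one side of the board. Origin at the centre of its underside. Leave alone.
- spoon: Spoon with a wooden handle and steel bowl, lying loose along the back of the board. Leave alone.

How it is judged:
By the outcome, as a careful person would: the job done as asked, in the order asked, and still so for the second after the job is handed in, with the robot touching nothing.
It also fails if it takes over 40 s, if anything falls off the work surface, if the arm or the gripper's body presses on something with over 40 N, if the wrist force passes 120 N, or if a joint passes its speed limit or range.

ROBOT

A 6-joint arm with a two-finger parallel gripper is mounted at the origin on the work surface. World frame = base frame: x ahead of the robot, y to its left, z up, the work surface at z = 0. Lengths are in mm, angles in rad, forces in N, time in s.
With the tool pointing down it reaches from about 350 to 975 mm from the base axis. Payload 7.1 kg.
Tool frame: the origin (TCP) lies on the front face of the gripper's body, between the roots of the fingers; the fingertips stand 80 mm ahead of it and the grasp point (between the pads) lies 61 mm ahead of it (env.tips_ahead is the distance from the TCP to the fingertips, in mm); z points along the fingers, y is the line along which they close (so a half turn about z gives the same grasp; the last joint's range is limited). The gripper opens to 88 mm and grips with 3 to 60 N. Pads are 20 mm wide; open, the fingers measure 115 mm over their backs; the gripper's body (75 mm by 178 mm) begins 61 mm behind the grasp point.
Start: joints at [-1.218, 0.423, 1.63, -0, 1.089, -0.019], TCP at [227.075, -582.274, 302.675] pointing down, gripper open.
Joint ranges: [-3, 3], [-0.9, 2.11], [0.09, 2.58], [-1.31, 4.45], [0.11, 2.69], [-2.54, 2.54]. Speed limits (rad/s): [2.39, 2.39, 3.01, 3.14, 3.14, 3.14].

INTERFACE

Orientations are given as a unit quaternion [x, y, z, w].
In Python, from station import env, set_gripper, viewer, workorder gives the robot as it stands. Calls block until the motion is done:
- env.reach(position, orientation): joint-space move of the TCP to a pose.
- env.move_l(position, rot=None, rate=150, f_stop=None): straight line of the TCP; rot=None keeps the orientation; rate is the mean speed in mm/s. With f_stop (N) it stops when the force on the tool has changed by that much, and returns True; else False.
- env.move_joints(angles): joint-space move.
- set_gripper(opening): finger opening in mm; the grip force is fixed at half the most; returns when the fingers have stopped.
- env.hold(seconds).
- env.ik(position, orientation): joint angles nearest the present ones, or None.
- env.read_state(): the state.
- viewer.camera(name): name is "side" or "top"; returns the picture (420x560x3 uint8, blue, green, red); there is no depth.
- viewer.camera_params(name): a dict with "fx", "fy", "cx", "cy" (pixels), "pose" (4x4, takes a point from camera to world coordinates). Camera axes: x right, y up, looking along -z (the intrinsics and any distortion apply to the point x, -y, -z); pixel columns grow to the right and rows downward; lengths in mm; the calibration is good to about 2 mm. A picture is of the moment at which its call begins. camera_params takes no time and is no camera call.
A pose or a line that the arm cannot do raises env.IKError and nothing moves.
- workorder.sign_off(): hands the job in; it is judged then, once.
The state is a dict: "time_s": time; "qpos": joint angles; "dq": joint speeds; "tau": joint torques, N m; "tool_pos": TCP position; "orientation": TCP orientation; "force": force on the tool from outside, world axes, zero at the start; "wrist_torque": the same for the moment, N m; "width": finger opening in mm; "grip_force": force on a finger pad.
Only numpy, scipy, OpenCV 4.12 (cv2) and the standard library are available. Lean on these libraries where they do the work, as an engineer would, in place of code of your own. Each camera call takes 0.05 s, during which the arm holds its last target. There are 200 camera calls.

## Working session

There is one attempt and no reset: what is moved stays moved. The work goes in short steps, each a Python script; the robot and the scene stay as the last script left them, time stands still between calls to the robot, and variables do not carry over. Pictures are saved under pics/ and viewed, at most 10 in all, crops included, and the job is handed in when it is done.

```bash
mkdir -p pics; ls
python3 - <<'E'
from station import env, viewer
import cv2, numpy as np
np.set_printoptions(precision=4,suppress=True)
for n in ("side","top"):
    cv2.imwrite(f"pics/{n}0.png",viewer.camera(n)); p=viewer.camera_params(n); print(n,p)
s=env.read_state(); print(s["time_s"],s["tool_pos"],s["orientation"],env.tips_ahead,s["width"])
E
```

```text
pics
side {'fx': 523.0620998090293, 'fy': 523.0620998090293, 'cx': 278.81526057653815, 'cy': 210.92954451778533, 'pose': array([[  -0.9971,    0.0459,   -0.0601,  519.7074],
       [  -0.0756,   -0.6122,    0.7871, 1001.0386],
       [  -0.0007,    0.7894,    0.6139,  906.1956],
       [   0.    ,    0.    ,    0.    ,    1.    ]])}
top {'fx': 474.502949307333, 'fy': 474.502949307333, 'cx': 292.0078067306951, 'cy': 212.49258833803688, 'pose': array([[   0.0097,    0.981 ,   -0.1938,  357.2799],
       [  -0.9998,    0.0123,    0.0125,    5.7483],
       [   0.0147,    0.1937,    0.981 , 1366.8534],
       [   0.    ,    0.    ,    0.    ,    1.    ]])}
0.1 [ 226.9625 -581.9212  302.0066] [ 0.9828  0.1848 -0.0001 -0.0007] 80.0 87.8600764994274
```

View pics/side0.png

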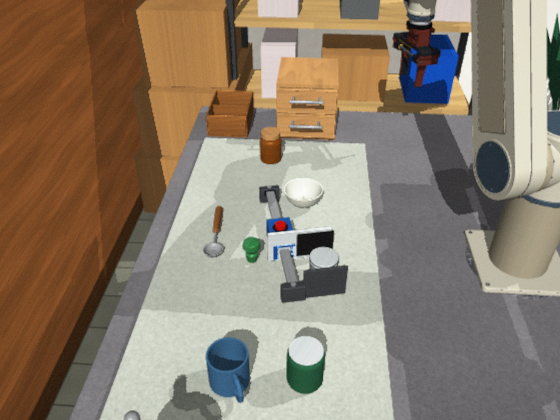

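View pics/top0.png

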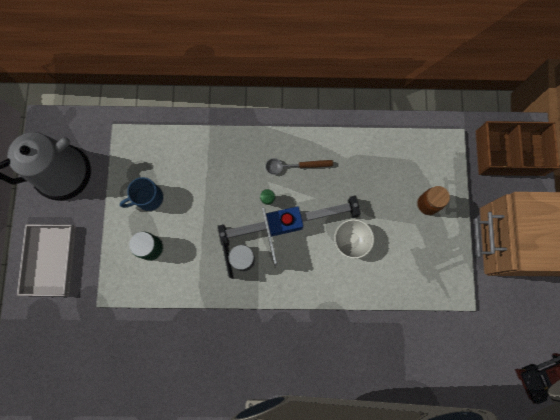

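The top view shows the red button at about (288,219), the feet at (354,207) and (224,235), the jaw plate at column ~269, the tin at (241,258) and the bowl at (354,239). The side view has the button at (281,227), and free space on the +x side of the plate. Next I measure.

```bash
cat > h.py <<'E'
import cv2, numpy as np
from station import env, viewer, set_gripper, workorder
np.set_printoptions(precision=2,suppress=True)
def ray(n,uv):
    p=viewer.camera_params(n); T=p["pose"]
    d=T[:3,:3]@np.array([(uv[0]-p["cx"])/p["fx"],-(uv[1]-p["cy"])/p["fy"],-1]); return T[:3,3],d/np.linalg.norm(d)
def onz(n,uv,z):
    o,d=ray(n,uv); return o+d*(z-o[2])/d[2]
def tri(a,b):
    (o,d),(p,e)=ray("top",a),ray("side",b)
    s=np.linalg.lstsq(np.c_[d,-e],p-o,rcond=None)[0]; x,y=o+s[0]*d,p+s[1]*e
    return (x+y)/2,np.linalg.norm(x-y)
def blob(img,mask,roi):
    x0,y0,x1,y1=roi; m=np.zeros(img.shape[:2],np.uint8); m[y0:y1,x0:x1]=mask[y0:y1,x0:x1]
    n,_,st,c=cv2.connectedComponentsWithStats(m.astype(np.uint8)); i=1+np.argmax(st[1:,4]); return c[i],st[i]
def red(img):
    b,g,r=cv2.split(img.astype(int)); return ((r>90)&(r>2.2*g)&(r>2.2*b)).astype(np.uint8)
def blue(img):
    b,g,r=cv2.split(img.astype(int)); return ((b>70)&(b>1.7*r)&(b>1.3*g)).astype(np.uint8)
def dark(img): return (img.max(2)<60).astype(np.uint8)
E
python3 - <<'E'
from h import *
t=cv2.imread("pics/top0.png"); s=cv2.imread("pics/side0.png")
rt=blob(t,red(t),(260,200,310,245)); rs=blob(s,red(s),(255,210,310,245)); print(rt,rs)
print("button",tri(rt[0],rs[0]), onz("top",rt[0],91), onz("side",rs[0],91))
bt=blob(t,blue(t)|red(t),(255,195,310,245)); print("blue",bt,onz("top",bt[0],79))
for roi in ((340,190,370,222),(210,218,240,245)):
    c=blob(t,dark(t),roi); print("foot",c,onz("top",c[0],64))
c=[cv2.resize(t[185:290,200:380],None,fx=4,fy=4,interpolation=cv2.INTER_CUBIC)]
cv2.imwrite("pics/tc.png",c[0])
cv2.imwrite("pics/sc.png",cv2.resize(s[170:310,200:360],None,fx=4,fy=4,interpolation=cv2.INTER_CUBIC))
E
```

```text
(array([286.52, 218.2 ]), array([282, 214,  10,   9,  69], dtype=int32)) (array([280. , 225.5]), array([275, 221,  11,  10,  92], dtype=int32))
button (array([593.73,   4.36,  83.53]), np.float64(1.8283250228613404)) [593.28   4.3   91.  ] [592.16  13.68  91.  ]
blue (array([291.91, 218.01]), array([278, 207,  25,  24, 275], dtype=int32)) [596.21 -10.57  79.  ]
foot (array([353.91, 207.19]), array([346, 196,  15,  22, 193], dtype=int32)) [ 632.1  -184.73   64.  ]
foot (array([224.4 , 235.34]), array([218, 225,  22,  20, 148], dtype=int32)) [547.92 175.55  64.  ]
```

View pics/tc.png

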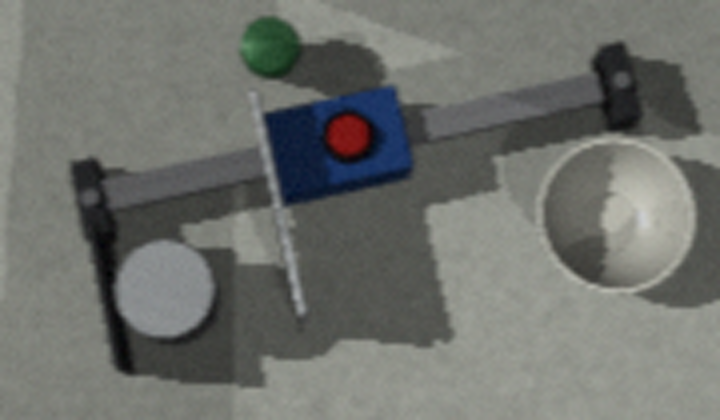

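View pics/sc.png

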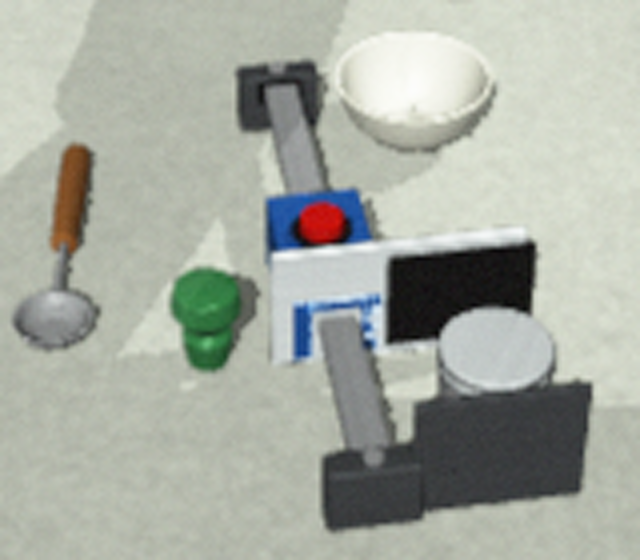

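The crops show the bar's centre line from about (105,193) to (600,89) in top-crop pixels. The plate's top edge runs (255,95)–(302,315), and the button's top centre is (348,135) in the top crop and (323,217) in the side crop. The tin is on the -x side, well clear of the +x push point.

Run:
```python
from h import *
T=lambda u,v:((u+.5)/4-.5+200,(v+.5)/4-.5+185)
S=lambda u,v:((u+.5)/4-.5+200,(v+.5)/4-.5+170)
ang=lambda a,b:np.degrees(np.arctan2(b[1]-a[1],b[0]-a[0]))
a,b=onz("top",T(600,89),61),onz("top",T(105,193),61); print("bar",a,b,ang(a,b),np.linalg.norm(a-b))
p,q=onz("top",T(255,95),113),onz("top",T(302,315),113); print("plate",p,q,ang(q,p)+90,np.linalg.norm(p-q))
p,q=onz("side",S(272,252),113),onz("side",S(530,235),113); print("plate side",p,q,ang(q,p)+90,np.linalg.norm(p-q))
print("btn",tri(T(348,135),S(323,217)),onz("side",S(323,217),91))
print("tin",onz("top",T(165,288),102),"fence",onz("top",T(98,235),103),onz("top",T(125,370),103))
from scipy.spatial.transform import Rotation as R
for th in (102.,-78.,12.,-168.):   # tool x heading
    Q=(R.from_euler('z',th,degrees=True)*R.from_euler('x',180,degrees=True)).as_quat()
    print(th,[env.ik([593+k*-.2,6+k,z],Q) for k,z in ((0,165),(60,172),(-150,172))])
```

```text
bar [ 633.48 -173.1    61.  ] [555.32 172.11  61.  ] 102.75681172588139 353.945566186833
plate [615.38  67.04 113.  ] [467.74  32.92 113.  ] 103.0106971110709 151.53006508700264
plate side [617.2  68.7 113. ] [466.31  41.78 113.  ] 100.11676554330654 153.27594824895442
btn (array([592.59,   4.06,  88.47]), np.float64(1.3378923013588384)) [591.7    7.34  91.  ]
tin [485.65 124.66 102.  ] fence [520.52 170.39 103.  ] [431.12 149.27 103.  ]
102.0 [array([-0.01,  0.56,  1.78, -0.  ,  0.8 , -0.22]), array([ 0.09,  0.54,  1.8 , -0.  ,  0.8 , -0.12]), array([-0.25,  0.61,  1.67,  0.  ,  0.86, -0.46])]
-78.0 [None, None, None]
12.0 [array([-0.01,  0.56,  1.78, -0.  ,  0.8 ,  1.35]), array([ 0.09,  0.54,  1.8 , -0.  ,  0.8 ,  1.45]), array([-0.25,  0.61,  1.67, -0.  ,  0.86,  1.12])]
-168.0 [array([-0.01,  0.56,  1.78,  0.  ,  0.8 , -1.79]), array([ 0.09,  0.54,  1.8 ,  0.  ,  0.8 , -1.69]), array([-0.25,  0.61,  1.67,  0.  ,  0.86, -2.03])]
```

```bash
cat >> h.py <<'E'
from scipy.spatial.transform import Rotation as R
TH=np.radians(102.8); U=np.array([np.cos(TH),np.sin(TH),0]); X=np.array([np.sin(TH),-np.cos(TH),0])
Q=(R.from_euler('z',TH)*R.from_euler('x',np.pi)).as_quat()
B=np.array([592.5,5.,0]); Z=lambda z:np.array([0,0,z])
E
python3 - <<'E'
from h import *
env.reach(B+Z(250),Q); set_gripper(0)
env.move_l(B+Z(80+103),rate=120)
s=env.read_state(); print(s["time_s"],s["tool_pos"],s["force"],s["width"])
a=viewer.camera("side")[170:290,210:350]; b=viewer.camera("top")[165:285,210:350]
cv2.imwrite("pics/c1.png",np.vstack([cv2.resize(i,None,fx=2.4,fy=2.4,interpolation=cv2.INTER_CUBIC) for i in (a,b)]))
E
```

```text
4.6083 [592.84   4.98 183.29] [-0.84  0.44  0.18] 0.5232369578280863
```

View pics/c1.png

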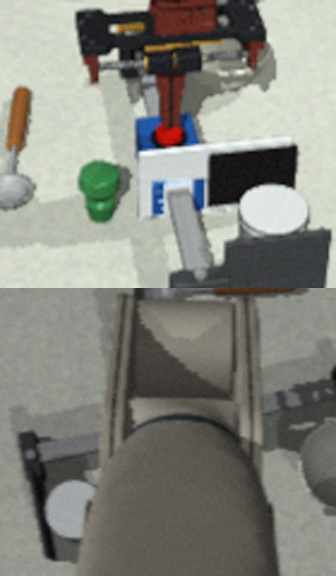

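The side view shows the closed fingertips at (169,125), directly over the button at (168,137). The arm hides the button in the top view. I'll press now.

Run:
```python
from h import *
for z in (92,88,85,81.5,79.8):
    r=env.move_l(B+Z(80+z),rate=20,f_stop=14); s=env.read_state(); print(z,r,s["tool_pos"],s["force"])
    if r: break
env.move_l(B+Z(80+125),rate=120)
s=env.read_state(); print(s["time_s"],s["force"])
P=B+60*U+10*X+35*U
env.move_l(P+Z(80+135),rate=150); 
a=viewer.camera("side")[170:310,200:360]
cv2.imwrite("pics/c2.png",cv2.resize(a,None,fx=4,fy=4,interpolation=cv2.INTER_CUBIC))
```

```text
92 False [592.51   5.   171.92] [-0.13  0.18  0.13]
88 False [592.62   5.   167.96] [0.37 0.35 0.56]
85 False [592.6    4.99 164.89] [ 0.44 -0.16  1.12]
81.5 True [592.67   5.   163.29] [-2.35 -0.18  7.98]
6.775 [-1.03  0.43 -0.  ]
```

View pics/c2.png

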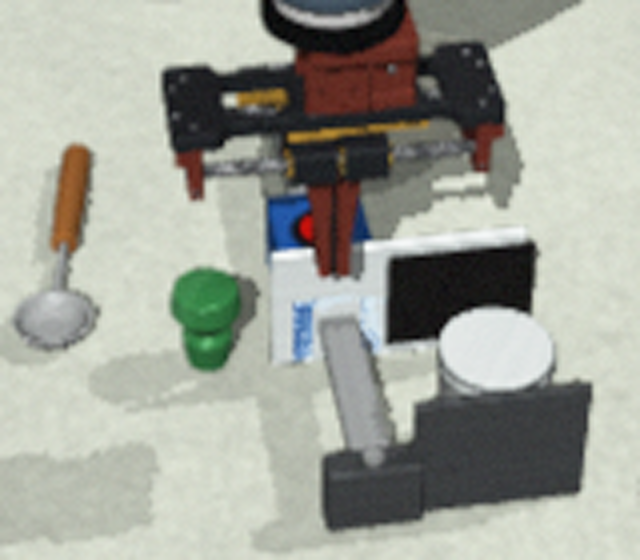

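The button now sits lower, at (307,228). The press stopped hard at tip z = 83.3, against 83 for fully down. The tips hang at (335,275), in front of the plate on its +x part and clear of the tin. Next I lower and push.

Run:
```python
from h import *
P=B+60*U+10*X; z=Z(80+91)
r=env.move_l(P+35*U+z,rate=80,f_stop=10); print("down",r)
if not r:
    for d,v in ((2,25),(-25,20),(-100,40),(-125,25),(-175,15)):
        r=env.move_l(P+d*U+z,rate=v,f_stop=12); s=env.read_state()
        f=s["force"]; print(d,r,(s["tool_pos"]-P)@U-10,"F along",f@U,f,s["time_s"])
        if r: break
a=viewer.camera("side")[170:310,200:360]
cv2.imwrite("pics/c3.png",cv2.resize(a,None,fx=4,fy=4,interpolation=cv2.INTER_CUBIC))
```

```text
down False
2 False -7.984718234797293 F along 1.6656581640987906 [-0.01  1.71 -0.77] 9.7833
-25 False -35.083199301832956 F along 0.4739606828440408 [-0.49  0.37  0.25] 11.2833
-100 False -110.0158195709914 F along 0.964954977900766 [-0.83  0.8   1.09] 13.3083
-125 False -135.1291136050152 F along -0.2233761721662742 [ 0.44 -0.13  0.08] 14.4583
-175 True -142.52245244058238 F along 1.2175419751857224 [-0.21  1.2   0.15] 15.575
```

View pics/c3.png

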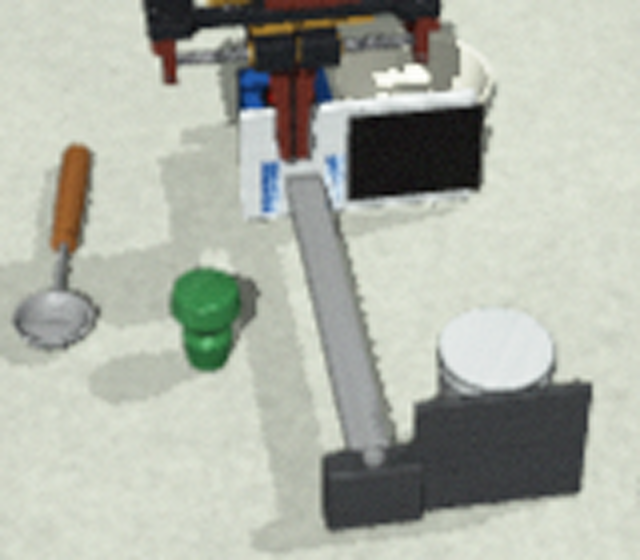

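The jaw is at the far end and stopped there; the plate now stands near row 105 in the crop, and the tin and stopper haven't moved. I'll push once more gently to confirm it's home, then retreat and look.

Run:
```python
from h import *
P=B+60*U+10*X; z=Z(80+91)
for v in (8,6):
    r=env.move_l(P-160*U+z,rate=v,f_stop=14); s=env.read_state(); d=(s["tool_pos"]-P)@U
    print(r,d-10,s["force"]@U); env.hold(.3); s=env.read_state(); print((s["tool_pos"]-P)@U-10,s["force"]@U)
env.move_l(P+(d+30)*U+z,rate=60); env.move_l(P+(d+30)*U+Z(240),rate=150)
env.reach(P+140*U-150*X+Z(330),Q)
s=env.read_state(); print(s["time_s"],s["force"])
t=viewer.camera("top"); a=viewer.camera("side")
cv2.imwrite("pics/s4.png",a);cv2.imwrite("pics/t4.png",t)
k=lambda i,f:cv2.resize(i,None,fx=f,fy=f,interpolation=cv2.INTER_CUBIC)
cv2.imwrite("pics/c4.png",np.hstack([k(a[150:310,200:360],3),k(t[185:345,280:380],3)]))
```

```text
True -142.78032474422392 0.6357962626056449
-142.7116705865518 -0.14929386751547785
True -143.04484621383796 0.46722121601630484
-142.9025539430623 0.18155899864731304
20.8417 [ 0.26  0.63 -0.49]
```

View pics/c4.png

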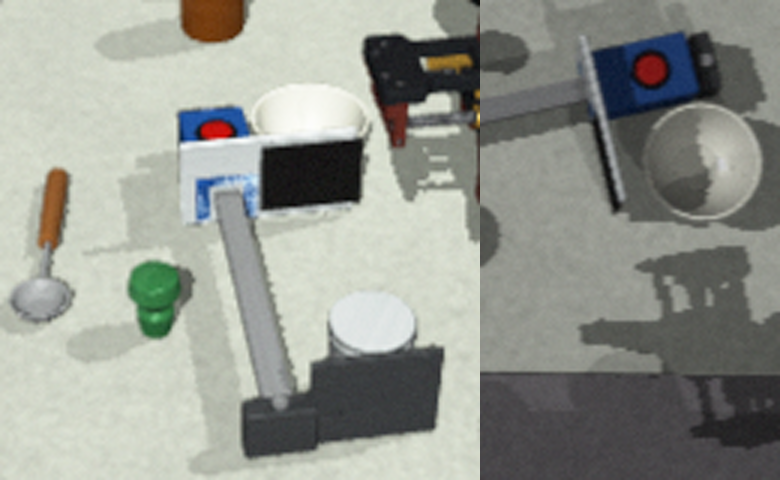

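The jaw is against the -y foot, the button is down, and the bowl, tin and stopper haven't moved. The arm is clear, so I'm handing in.

```bash
python3 -c "
from station import workorder
print(workorder.sign_off())"
```

```text
the job is handed in; nothing more can be done
None
```

I pressed the release button down to its hard stop, then slid the jaw back about 143 mm until it came up firmly at the end of the bar; the tin, bowl and stopper stayed put in the last pictures, and I handed the job in after about 21 s with the arm clear, though the hand-in returned no verdict.

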